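Lock a reel on its stand with a keeper collar and hairpin clip

ROBOT

A 6-joint arm with a two-finger parallel gripper is mounted at the origin on the work surface. World frame = base frame: x ahead of the robot, y to its left, z up, the work surface at z = 0. Lengths are in m, angles in rad, forces in N, time in s.
With the tool pointing down it reaches from about 0.25 to 0.775 m from the base axis. Payload 4 kg.
Tool frame: the origin (TCP) lies at the very end of the fingers, on their centre line; the grasp point (between the pads) lies 19 mm behind it (robot.grip_point_offset is the distance from the TCP to the grasp point, in m); z points along the fingers, x is the direction in which the jaws open and shut, and the axes are right-handed (so a half turn about z gives the same grasp; the last joint's range is limited). The gripper opens to 94 mm and grips with 3 to 60 N. Pads are 16 mm wide; open, the fingers measure 119 mm over their backs; the gripper's body (75 mm by 177 mm) begins 78 mm behind the grasp point.
Start: joints at [-0.103, 0.087, 1.371, -0, 1.684, -0.103], TCP at [0.55, -0, 0.206] pointing down, gripper open.
Joint ranges: [-3.1, 3.1], [-0.76, 2.03], [0.27, 2.55], [-1.08, 4.22], [0.17, 2.65], [-2.57, 2.57]. Speed limits (rad/s): [2.79, 2.79, 3.14, 3.14, 3.14, 3.14].

INTERFACE

Orientations are given as [roll, pitch, yaw] about the fixed x, y, z axes, in that order (R = Rz(yaw) Ry(pitch) Rx(roll)).
In Python, from bench import robot gives the robot as it stands.
- The arm moves only by the shell command python3 -m inch 'ROWS'. ROWS is text: rows parted by semicolons, each of 5 numbers parted by spaces: the shift along the tool's x, y, z in cm, then the turn about the tool's z in rad, then the closure, from 0 (fully open) to 1 (shut). In form: tx ty tz spin claw; .... A call has 1 to 20 rows; each row is the pose to reach, as a shift and turn from the pose measured when the call began, along the tool's axes at that moment; what a row does not reach only later rows make up. A row lasts 1/12 s, in which the tool goes at most 41.7 mm and 7.16 degrees, less where a joint would pass 70% of its speed; a pose out of reach is approached as far as the arm can. A call with a gripper value outside its range is refused whole. The fingers move at their own pace and stop on an object; the grip force is fixed at half the most. Time passes only in rows, so rows that repeat a pose let the fingers close. It gives the time, the measured TCP pose, the force and the opening at its end, in the units of the state.
- robot.get_obs(): the state, without advancing time (a new reading comes with each control period).
- robot.snapshot(name): name is "scene" or "side" or "wrist"; returns (picture, depth): 400x640x3 uint8, blue, green, red; 400x640 float32, m along the optical axis (not along the pixel's ray), 0 where there is no reading.
- robot.camera_info(name): a dict with "K" (3x3 intrinsics, pixels), "extrinsics" (4x4, takes a point from world to camera coordinates); the wrist camera has in their place "mount" (4x4, takes a point from camera to tool coordinates, whose origin is the TCP and whose axes are the tool frame's). Camera axes: x right, y down, z forward; pixel columns grow to the right and rows downward; lengths in m; the calibration is good to about 2 mm. A picture is of the moment at which its call begins: read the wrist's pose just before it. camera_info takes no time and is no camera call.
- robot.close_job(): hands the job in, once; it reports no verdict.
The state is a dict: "time": time; "joint_positions": joint angles; "qvel": joint speeds; "joint_torque": joint torques, N m; "tool_pos": TCP position; "ee_rot": TCP orientation; "wrist_force": force on the tool from outside, world axes, zero at the start; "wrist_torque": the same for the moment, N m; "width": finger opening in m.
Only numpy, scipy, OpenCV 4.12 (cv2) and the standard library are available. Lean on these libraries where they do the work, as an engineer would, in place of code of your own. Each camera call takes 0.05 s, during which the arm holds its last target.

TASK

Lock the empty reel onto its stand: drop the keeper collar over the spindle so that it lies flat on the reel, then slide the hairpin clip's straight leg through the cross-hole in the spindle until the sprung leg snaps over the shank and hugs it. Find the hole gently: do not ram the clip against the spindle. Let go of everything, and leave the other things on the bench where they are.

Things in the scene. Friction and masses are not known exactly. Their poses are not given: they have to be found in the camera images.
- stand: Fixed reel stand: round steel foot, empty black plastic reel (flanges 150 mm across, upper face 58 mm above the bench), upright steel spindle, a round shank of 24 mm. Origin: on the spindle's axis at bench level; z up; x along the cross-hole through the spindle (open at both ends). The hole is 7 mm wide and high, its centre 12 mm below the spindle's flat top (the top 4 mm taper to 16 mm)
- axis_point (a point): Point on the spindle's axis at the reel's upper face, 58 mm above the bench; axes as stand. The spindle is set to a different height each time: the cross-hole's centre lies 78 to 102 mm above the bench (spindle top 90 to 114 mm) and no reading tells where, so feel or look for it. A thin dark line across the spindle's top runs along the hole. The spindle does not give when touched
- collar_center (a point): Loose keeper collar, a dark steel ring: outside diameter 50 mm, bore 28 mm, 12 mm high, 120 g, lying flat on the bench. This point is its centre, half-way up; z is its axis. Seated on the reel, this point is 64 mm above the bench
- clip_grip (a point): Centre of the grey plastic grip (22 mm in x, 28 in y, 18 in z) of the loose hairpin clip, 65 g, 5 mm steel wire, lying flat: 9 mm above the bench. x: from grip to leg ends; y: from straight leg to sprung leg; z up. Straight leg's axis at y -7.25, z -6.5 mm, its blunt end at x +81.5; loop to x -24.5. Sprung leg at the same height, its flared end at x +78, y +11 mm
- clip_seat (a point): Point on the straight leg's axis, 55 mm ahead of the grip's centre; axes as clip_grip. With the clip home it lies on the spindle's axis, inside the cross-hole. Over the last 15 mm or so the shank forces the sprung leg 3 mm outward (push of 5 to 15 N), then the leg snaps home; some 2 mm further it stops firmly
- spring_leg (a joint): Opening angle of the clip's sprung leg (rad): 0 relaxed, about 0.05 when its narrow part rides over the shank, back near 0 once it hugs the shank; 0.09 at most
- jar: Bystander: grey jar 60 mm across, 70 mm high. Origin under its centre
- driver: Bystander: screwdriver lying on the bench. Origin under it
- bolt: Bystander: short square bolt, 65 mm long, lying on the bench. Origin under it
- washer: Bystander: small thick washer 38 mm across with a 13 mm hole, 8 mm high (too small for the spindle). Origin under its centre
- carton: Bystander: cardboard carton 70 x 110 x 50 mm. Origin under its centre
- core: Bystander: little wooden bobbin 64 mm across, 58 mm high. Origin under its centre
- collar: The keeper collar itself; origin under its centre (6 mm below collar_center)
- clip: The hairpin clip itself; origin under the centre of its grip (9 mm below clip_grip), axes the same
Things that resemble listed ones, but are neither listed nor needed, are in the scene too. Leave any brown, pink or yellow look-alike of the collar alone.

How it is judged:
By the outcome, as a careful person would: the job done as asked, in the order asked, and still so for the second after the job is handed in, with the robot touching nothing.
It also fails if it takes over 69 s, if anything falls off the work surface, if the arm or the gripper's body presses on something with over 40 N, if the wrist force passes 120 N, or if a joint passes its speed limit or range.

## Working session

There is one attempt and no reset: what is moved stays moved. The work goes in short steps, Python scripts to look and compute and a shell command to move; the robot and the scene stay as the last step left them, time stands still between calls to the robot, and variables do not carry over. Pictures are saved under pics/ and viewed, and the job is handed in when it is done.

```bash
ls; mkdir -p pics; python3 - <<'E'
from bench import robot
import cv2
o=robot.get_obs();print(o)
for n in ("scene","side","wrist"):
    p,d=robot.snapshot(n);cv2.imwrite(f"pics/{n}0.png",p)
    import numpy as np;np.save(f"pics/{n}0.npy",d)
    print(n,robot.camera_info(n))
E
```

```text
pics
{'time': 0.0, 'joint_positions': array([-1.03087938e-01,  8.79572070e-02,  1.37224053e+00,  2.50774740e-05,
        1.68358577e+00, -1.03109545e-01]), 'qvel': array([-0.00077695, -0.00149706,  0.0004487 , -0.00248517, -0.00023225,
       -0.00025755]), 'joint_torque': array([ 1.28542815e-03, -3.40182602e+01, -3.02423716e+01,  7.18220207e-02,
        3.29729996e-02, -1.13141955e-04]), 'tool_pos': array([5.49458480e-01, 6.68216716e-05, 2.04309932e-01]), 'ee_rot': array([-3.14134236e+00,  2.17665070e-03,  2.46753246e-05]), 'wrist_force': array([ 0.34537875,  1.24871872, -0.51170879]), 'wrist_torque': array([-0.00891176,  0.00487987,  0.03385028]), 'width': 0.09401138270377282}
scene {'K': array([[394.7369323 ,   0.        , 320.25101724],
       [  0.        , 394.7369323 , 203.6370382 ],
       [  0.        ,   0.        ,   1.        ]]), 'extrinsics': array([[-0.64931211,  0.76049045, -0.00693272,  0.3998608 ],
       [ 0.44443694,  0.37203465, -0.81490246, -0.17871645],
       [-0.61714633, -0.53220719, -0.57955665,  1.2047292 ],
       [ 0.        ,  0.        ,  0.        ,  
[... 258 characters left out ...]
     [-0.37262827, -0.56981539, -0.73243334,  0.24553298],
       [ 0.41892831,  0.60097905, -0.68067852,  0.97346118],
       [ 0.        ,  0.        ,  0.        ,  1.        ]])}
wrist {'K': array([[331.14075859,   0.        , 315.38902176],
       [  0.        , 331.14075859, 197.75180404],
       [  0.        ,   0.        ,   1.        ]]), 'mount': array([[ 9.99999495e-01,  9.45346174e-04,  3.41531265e-04,
        -1.19690609e-03],
       [-1.00343944e-03,  9.58709276e-01,  2.84386213e-01,
        -8.38553443e-02],
       [-5.85857739e-05, -2.84386412e-01,  9.58709740e-01,
        -1.79238536e-01],
       [ 0.00000000e+00,  0.00000000e+00,  0.00000000e+00,
         1.00000000e+00]])}
```

View pics/scene0.png

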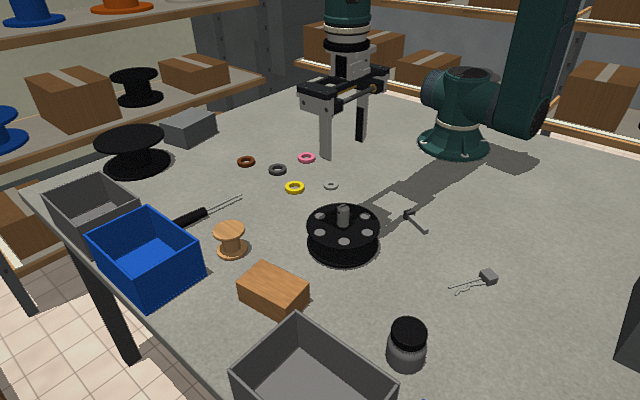

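View pics/side0.png

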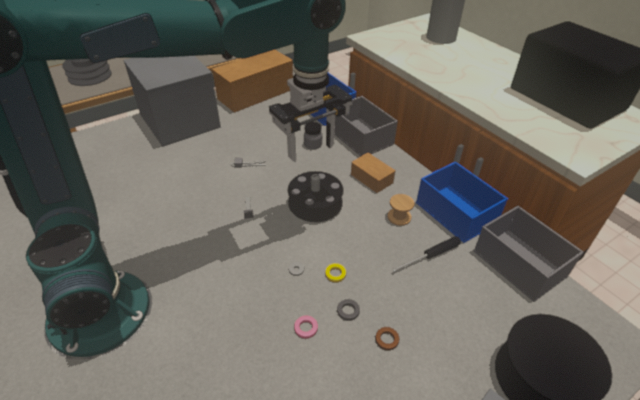

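View pics/wrist0.png

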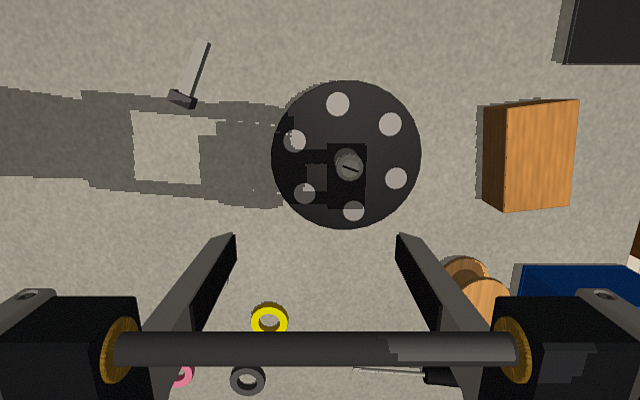

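The scene view shows the grey collar at (278,169), the stand at (343,230), the clip at (488,277) with its legs to the left, and the bolt at (415,220). The side view shows the collar at (348,309), the clip at (238,162) and the spindle at (316,184). In the wrist view the spindle top, with its dark line, is at (349,165). Next I'll measure these.

```bash
cat > h.py <<'E'
import numpy as np, cv2
from scipy.spatial.transform import Rotation as Ro
from bench import robot
def cam(name,o=None):
    c=robot.camera_info(name);K=np.array(c["K"])
    if name=="wrist":
        T=np.eye(4);T[:3,:3]=Ro.from_euler("xyz",o["ee_rot"]).as_matrix();T[:3,3]=o["tool_pos"]
        return K,np.linalg.inv(T@np.array(c["mount"]))
    return K,np.array(c["extrinsics"])
def ray(C,uv):
    K,E=C;R=E[:3,:3];t=E[:3,3]
    d=R.T@np.linalg.inv(K)@np.array([uv[0],uv[1],1.]);return -R.T@t,d
def plane(C,uv,z):
    p,d=ray(C,uv);return p+d*(z-p[2])/d[2]
def tri(obs):
    A=np.zeros((3,3));b=np.zeros(3)
    for C,uv in obs:
        p,d=ray(C,uv);d/=np.linalg.norm(d);M=np.eye(3)-np.outer(d,d);A+=M;b+=M@p
    return np.linalg.solve(A,b)
def proj(C,P):
    q=C[1][:3,:3]@P+C[1][:3,3];q=C[0]@q;return q[:2]/q[2]
def dep(C,uv,d):
    u,v=int(round(uv[0])),int(round(uv[1]));z=np.median(d[v-1:v+2,u-1:u+2]);p,r=ray(C,uv);return p+r*z
def shot(name,png):
    o=robot.get_obs();p,d=robot.snapshot(name);cv2.imwrite("pics/"+png+".png",p);np.save("pics/"+png+".npy",d);return o,p,d,cam(name,o)
E
python3 - <<'E'
from h import *
o=robot.get_obs()
S,D,W=cam("scene"),cam("side"),cam("wrist",o)
ds={n:np.load(f"pics/{n}0.npy") for n in("scene","side","wrist")}
print("collar",plane(S,(278,169),.012),plane(D,(348,309),.012),plane(W,(247,380),.012))
print("clip",plane(S,(488,277),.018),plane(D,(238,162),.018))
for uv in((349,165),(343,165)): print("spindle",dep(W,uv,ds["wrist"]))
print(dep(S,(343,208),ds["scene"]),dep(D,(316,178),ds["side"]))
for n,b in(("scene",(430,255,515,310)),("side",(215,145,280,180)),("side",(285,165,350,220)),("scene",(300,195,390,270))):
    im=cv2.imread(f"pics/{n}0.png")[b[1]:b[3],b[0]:b[2]]
    k=int(min(800/im.shape[1],600/im.shape[0]));cv2.imwrite(f"pics/c_{n}_{b[0]}.png",cv2.resize(im,None,fx=k,fy=k,interpolation=2))
    print(n,b,k)
im=cv2.imread("pics/wrist0.png")[135:195,315:385];cv2.imwrite("pics/c_w.png",cv2.resize(im,None,fx=8,fy=8,interpolation=2))
E
```

```text
collar [ 0.45424156 -0.28859263  0.012     ] [ 0.45196306 -0.3005904   0.012     ] [ 0.45271271 -0.29268535  0.012     ]
clip [0.48918598 0.30115289 0.018     ] [0.4787648  0.28607543 0.018     ]
spindle [0.57723457 0.02987751 0.10241209]
spindle [0.57207727 0.02985064 0.10230703]
[0.58301903 0.03119679 0.10247385] [0.57929478 0.01849058 0.09911857]
scene (430, 255, 515, 310) 9
side (215, 145, 280, 180) 12
side (285, 165, 350, 220) 10
scene (300, 195, 390, 270) 8
```

View crops.

View pics/c_scene_430.png

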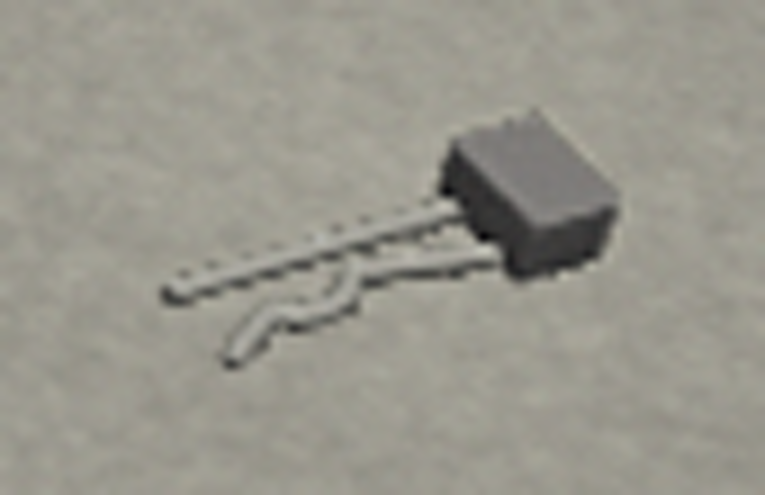

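View pics/c_w.png

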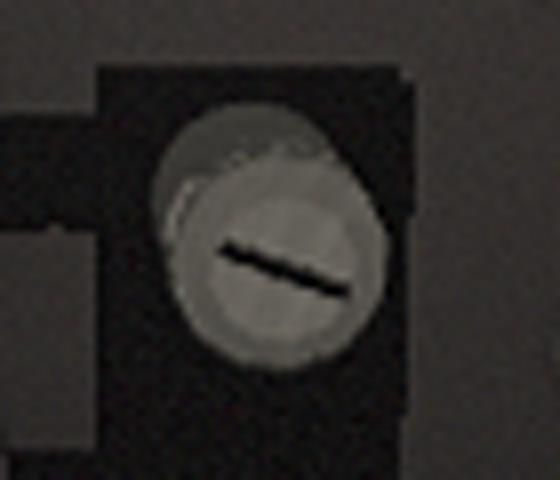

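View pics/c_side_285.png

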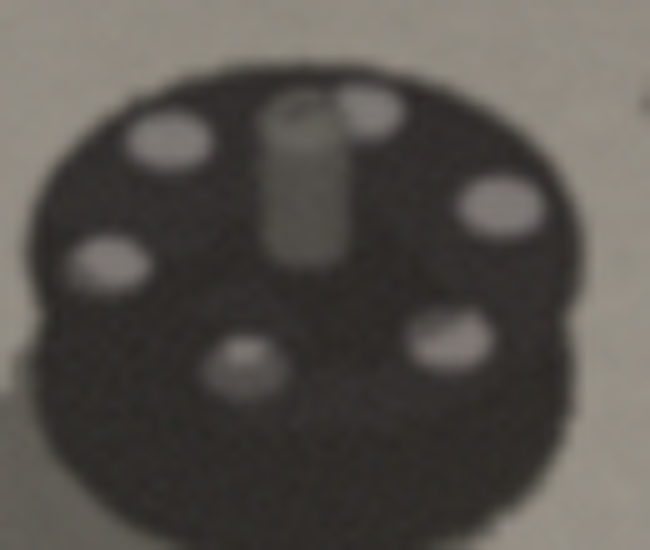

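View pics/c_side_215.png

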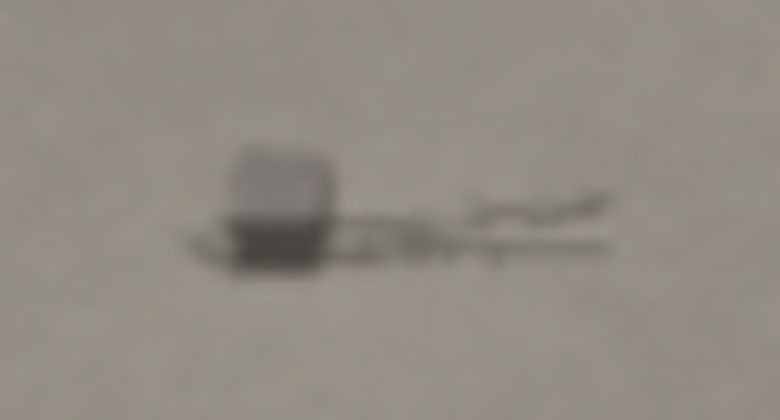

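View pics/c_scene_300.png

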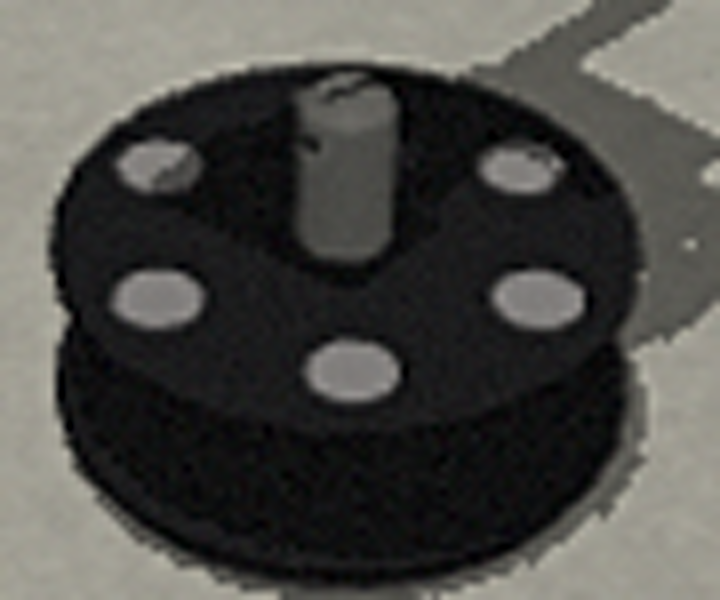

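```bash
python3 - <<'E'
from h import *
o=robot.get_obs()
S,D,W=cam("scene"),cam("side"),cam("wrist",o)
for nm,s,d in(("yellow",(294,187),(336,272)),("pink",(306,158),(306,327)),("grey",(278,169),(348,309.)),("brown",(246,161),(387,338)),("wash",(331,185),(297,269)),("bolt",(415,220),(248,205))):
    print(nm,plane(S,s,.008)[:2].round(3),plane(D,d,.008)[:2].round(3))
c=lambda x,y:(430+x/9,255+y/9)
a=plane(S,c(462,211),.0025);b=plane(S,c(175,293),.0025);print("leg",a,b,np.degrees(np.arctan2(*(b-a)[[1,0]])),np.linalg.norm(b-a))
tops=[plane(S,c(*q),.018) for q in((532,112),(455,143),(618,195),(545,228))];print("griptop",np.mean(tops,0),np.array(tops).round(4))
w=lambda x,y:(315+x/8,135+y/8)
a=plane(W,w(222,245),.102);b=plane(W,w(348,293),.102);print("line",a,b,np.degrees(np.arctan2(*(b-a)[[1,0]])),np.linalg.norm(b-a))
sc=lambda x,y:(300+x/8,195+y/8)
h=tri([(S,sc(346,87)),(W,w(285,270))]);print("top tri",h)
print("hole scene at radius 12:")
p,d=ray(S,sc(310,142))
ax=h[:2]+12e-3*np.array([.934,-.357]);t=((ax-p[:2])@d[:2])/(d[:2]@d[:2]);print(p+d*t,ax)
E
```

```text
yellow [ 0.487 -0.198] [ 0.49  -0.202]
pink [ 0.355 -0.276] [ 0.354 -0.285]
grey [ 0.45  -0.294] [ 0.454 -0.299]
brown [ 0.476 -0.395] [ 0.48  -0.399]
wash [ 0.419 -0.131] [ 0.419 -0.144]
bolt [0.411 0.106] [0.423 0.114]
leg [0.4838918  0.28999304 0.0025    ] [0.5442779  0.25404287 0.0025    ] -30.766962845460075 0.07027727980862469
griptop [0.47902469 0.300349   0.018     ] [[0.4633 0.2932 0.018 ]
 [0.4827 0.2844 0.018 ]
 [0.4757 0.3159 0.018 ]
 [0.4944 0.308  0.018 ]]
line [0.57190058 0.02924501 0.102     ] [0.58568853 0.02398686 0.102     ] -20.874781695506602 0.014756547214920965
top tri [0.57832865 0.02738524 0.1034628 ]
hole scene at radius 12:
[0.58810413 0.02497215 0.09085525] [0.58953665 0.02310124]
```

```bash
python3 -m inch '-2.4 7.4 2 0 0; -4.8 14.7 5 0 0; -7.2 22 7 0 0; -9.65 29.4 9.4 0 0; -9.65 29.4 9.4 0 0; -9.65 29.4 9.4 0 0; -9.65 29.4 9.4 0 0; -9.65 29.4 9.4 0 0; -9.65 29.4 9.4 0 0; -9.65 29.4 9.4 0 0; -9.65 29.4 9.4 0 0;-9.65 29.4 9.4 0 0'
python3 - <<'E'
from h import *
o,p,d,W=shot("wrist","w1");print(o["tool_pos"],o["ee_rot"])
E
```

```text
time: 1.15
tool_pos: [0.4537, -0.2929, 0.1113]
ee_rot: [-3.141, 0.001, 0.002]
wrist_force: [0.6, 0.8, 0.7]
width: 0.0941
[ 0.45371702 -0.2929283   0.11127958] [-3.14149626e+00  7.00219420e-04  1.59530869e-03]
```

View pics/w1.png

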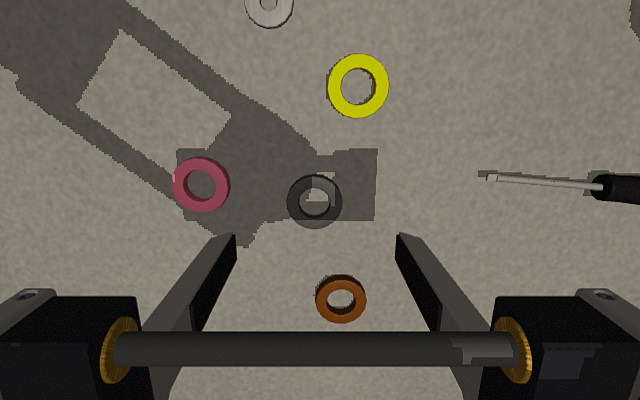

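The collar is centred at about (314,201), between the fingers. The other rings are clear of it.

```bash
python3 - <<'E'
from h import *
o=robot.get_obs();W=cam("wrist",o)
p=cv2.imread("pics/w1.png")
sub=p[165:240,275:355].astype(int)
m=(sub.max(2)<75).astype(np.uint8)
print(plane(W,(314.5,201),.010)); print(proj(W,np.array([.4537,-.2929,.012])))
for uv in((286,201),(343,201),(314,174),(314,229)): print(plane(W,uv,.01))
cv2.imwrite("pics/c_w1.png",cv2.resize(p[165:240,275:355],None,fx=7,fy=7,interpolation=2))
E
```

```text
[ 0.4519049  -0.29524712  0.01      ]
[316.54202853 199.12258607]
[ 0.42663576 -0.29532963  0.01      ]
[ 0.47717188 -0.29516461  0.01      ]
[ 0.45141451 -0.27079829  0.01      ]
[ 0.45151291 -0.32189075  0.01      ]
```

View pics/c_w1.png

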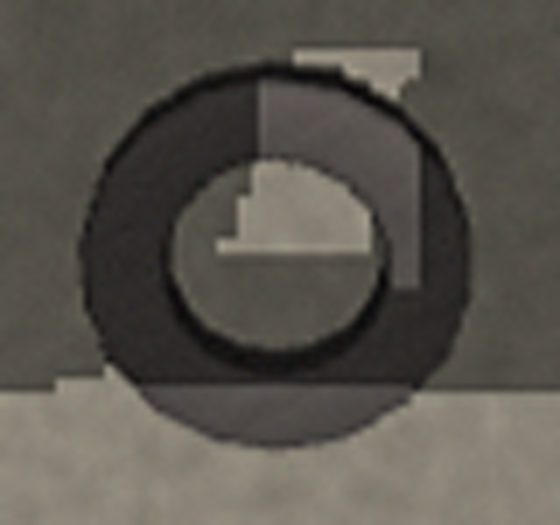

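```bash
python3 -m inch '-0.16 0.3 3 0 0; -0.16 0.3 6 0 0; -0.16 0.3 9 0 0; -0.16 0.3 10.4 0 0; -0.16 0.3 10.8 0 0; -0.16 0.3 10.8 0 0;-0.16 0.3 10.8 0 0; -0.16 0.3 10.8 0 1; -0.16 0.3 10.8 0 1; -0.16 0.3 10.8 0 1; -0.16 0.3 10.8 0 1; -0.16 0.3 10.8 0 1; -0.16 0.3 10.8 0 1; -0.16 0.3 10.8 0 1'
```

```text
time: 2.37
tool_pos: [0.4521, -0.2959, 0.0034]
ee_rot: [3.141, 0.001, 0.002]
wrist_force: [-0.6, -0.3, -0.0]
width: 0.0505
```

```bash
python3 -m inch '0 0 -2 0 1; 0 0 -5 0 1; 0 0 -9 0 1; 1.5 -4 -12 0 1; 3 -8 -13.7 0 1; 4.4 -11.5 -13.7 0 1; 5.8 -15 -13.7 0 1; 7.2 -18.5 -13.7 0 1; 8.6 -22 -13.7 0 1; 10 -25.5 -13.7 0 1; 11.3 -29 -13.7 0 1; 12.2 -31.2 -13.7 0 1; 12.6 -32.3 -13.7 0 1; 12.6 -32.3 -13.7 0 1; 12.6 -32.3 -13.7 0 1; 12.6 -32.3 -13.7 0 1; 12.6 -32.3 -13.7 0 1; 12.6 -32.3 -13.7 0 1'
python3 - <<'E'
from h import *
o,p,d,W=shot("wrist","w2");print(o["tool_pos"],o["ee_rot"])
cv2.imwrite("pics/c_w2.png",cv2.resize(p[130:330,220:420],None,fx=3,fy=3,interpolation=2))
E
```

```text
time: 3.87
tool_pos: [0.5773, 0.0258, 0.1404]
ee_rot: [3.141, 0.001, -0.0]
wrist_force: [0.3, -0.1, -2.3]
width: 0.0481
[0.57730475 0.02575047 0.1404171 ] [ 3.14101572e+00  5.32660070e-04 -4.13866032e-04]
```

View pics/w2.png

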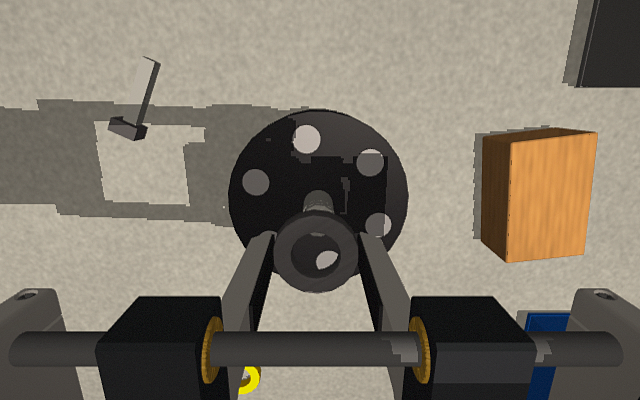

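View pics/c_w2.png

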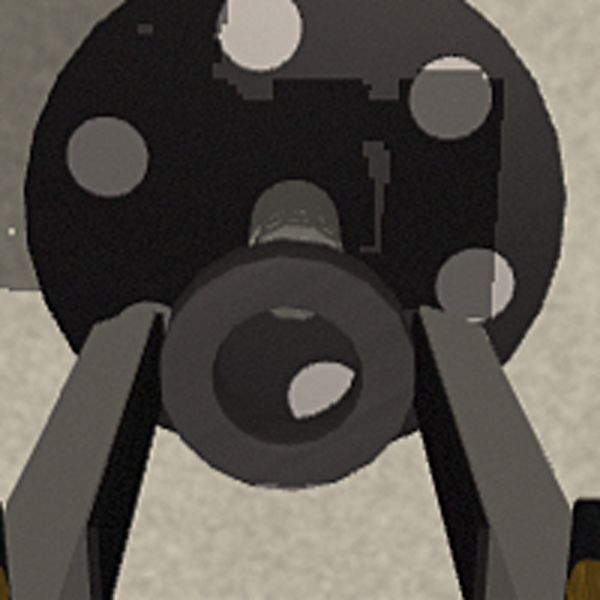

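```bash
python3 - <<'E'
from h import *
o=robot.get_obs();W=cam("wrist",o);d=np.load("pics/w2.npy")
for uv in((315.8,254),(220+161/3,254),(220+414/3,254),(315.8,130+488/3),(315.8,130+257/3)): print(uv,plane(W,uv,.149))
for dx,dy in((0,-33),(0,33),(-34,0),(34,0),(-24,-24),(24,24)): print("depth",dep(W,(315.8+dx,254+dy),d).round(4))
print("spindle axis proj",[proj(W,np.array([.5785,.027,z])) for z in(.09,.1025)])
for uv in((228,190),(408,190),(318,110)): print("reel",plane(W,uv,.058))
# reel circle via depth
P=np.array([dep(W,(u,v),d) for v in range(112,230,2) for u in range(228,410,2)])
m=abs(P[:,2]-.058)<.004; xy=P[m,:2]
(c,r)=cv2.minEnclosingCircle(xy.astype(np.float32)*1000);print("reel mec",c,r,P[m,2].mean())
W0=cam("wrist",dict(tool_pos=np.array([.54945848,6.68e-5,.20430993]),ee_rot=np.array([-3.14134236,2.17665070e-03,2.5e-05])))
d0=np.load("pics/wrist0.npy")
P=np.array([dep(W0,(u,v),d0) for v in range(75,235) for u in range(265,428)])
m=abs(P[:,2]-.058)<.004;(c,r)=cv2.minEnclosingCircle(P[m,:2].astype(np.float32)*1000);print("reel mec0",c,r,P[m,2].mean())
m=abs(P[:,2]-.102)<.004;m&=np.hypot(P[:,0]-.578,P[:,1]-.027)<.03;(c,r)=cv2.minEnclosingCircle(P[m,:2].astype(np.float32)*1000);print("spin0",c,r,P[m,2].mean(),P[m].mean(0),np.percentile(P[m,2],[5,50,95]),m.sum())
E
```

```text
(315.8, 254) [0.57651885 0.02599757 0.149     ]
(273.6666666666667, 254) [0.55266099 0.02597222 0.149     ]
(358.0, 254) [0.60041231 0.02602296 0.149     ]
(315.8, 292.66666666666663) [0.57655026 0.00103075 0.149     ]
(315.8, 215.66666666666669) [0.57648989 0.04901085 0.149     ]
depth [0.5765 0.0457 0.1485]
depth [0.5765 0.0045 0.1484]
depth [0.5572 0.0255 0.1481]
depth [0.5958 0.0258 0.1486]
depth [0.5631 0.0402 0.1481]
depth [0.5905 0.0103 0.1483]
spindle axis proj [array([318.42330795, 216.88267726]), array([318.57443558, 222.9586913 ])]
reel [0.50469982 0.03872927 0.058     ]
reel [0.65205245 0.03887544 0.058     ]
reel [0.57818324 0.10213555 0.058     ]
reel mec (578.27880859375, 27.425823211669922) 74.66108703613281 0.058015148235784776
reel mec0 (578.1530151367188, 27.08171272277832) 75.00626373291016 0.057827186343304464
spin0 (578.1680908203125, 27.240793228149414) 11.71302604675293 0.10072782205784798 [0.57774014 0.02776895 0.10072782] [0.09838986 0.10132915 0.10201568] 521
```

```bash
python3 -m inch '0.17 -0.18 0 0 1; 0.17 -0.18 1 0 1; 0.17 -0.18 2 0 1; 0.17 -0.18 2.8 0 1; 0.17 -0.18 3.2 0 1; 0.17 -0.18 3.6 0 1; 0.17 -0.18 4 0 1; 0.17 -0.18 4.4 0 1;0.17 -0.18 4.4 0 1'
python3 - <<'E'
from h import *
o,p,d,W=shot("wrist","w3");print(o["tool_pos"],o["wrist_force"],o["wrist_torque"])
cv2.imwrite("pics/c_w3.png",cv2.resize(p[130:330,220:420],None,fx=3,fy=3,interpolation=2))
E
```

```text
time: 4.67
tool_pos: [0.5786, 0.0278, 0.0954]
ee_rot: [3.141, 0.002, -0.0]
wrist_force: [-0.3, 0.1, -1.2]
width: 0.0485
[0.57860177 0.02780396 0.09544806] [-0.2633901   0.14000176 -1.21482989] [0.01238701 0.04453186 0.0054258 ]
```

View pics/c_w3.png

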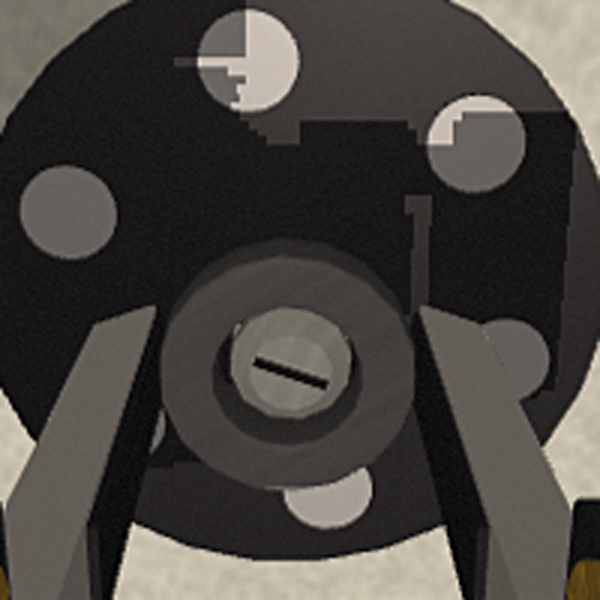

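```bash
python3 -m inch '0.05 0 0.6 0 1; 0.05 0 1.2 0 1; 0.05 0 1.8 0 1; 0.05 0 2.3 0 1; 0.05 0 2.7 0 1; 0.05 0 3.0 0 1; 0.05 0 3.2 0 1; 0.05 0 3.25 0 1; 0.05 0 3.25 0 1'
```

```text
time: 5.47
tool_pos: [0.5793, 0.0278, 0.0634]
ee_rot: [3.141, 0.001, -0.0]
wrist_force: [-0.1, 0.4, -1.2]
width: 0.0483
```

```bash
python3 -m inch '0 0 0.1 0 1; 0 0 0.1 0 1; 0 0 0.1 0 0.3; 0 0 0.1 0 0.3; 0 0 0.1 0 0.3; 0 0 0.1 0 0.1; 0 0 0.1 0 0; 0 0 -2 0 0; 0 0 -5 0 0; 0 0 -8 0 0; 0 0 -8 0 0;0 0 -8 0 0'
python3 - <<'E'
from h import *
o,p,d,W=shot("wrist","w4");print(o["tool_pos"],o["wrist_force"])
cv2.imwrite("pics/c_w4.png",cv2.resize(p[100:300,220:420],None,fx=3,fy=3,interpolation=2))
P=np.array([dep(W,(u,v),d) for v in range(150,280,2) for u in range(250,380,2)])
m=(abs(P[:,2]-.07)<.005);print(m.sum(),P[m].mean(0),np.percentile(P[m,2],[2,50,98]))
m=(abs(P[:,2]-.1025)<.002);print(m.sum(),P[m].mean(0),P[:,2].max())
E
```

```text
time: 6.47
tool_pos: [0.581, 0.0277, 0.1463]
ee_rot: [3.141, -0.005, -0.0]
wrist_force: [1.2, 0.3, -0.4]
width: 0.0939
[0.58103827 0.02774187 0.14630926] [ 1.24320065  0.31776745 -0.39864685]
425 [0.57845625 0.03215258 0.06957951] [0.06616017 0.06977074 0.07152793]
117 [0.57834854 0.02750873 0.10168403] 0.10271832931463695
```

View pics/c_w4.png

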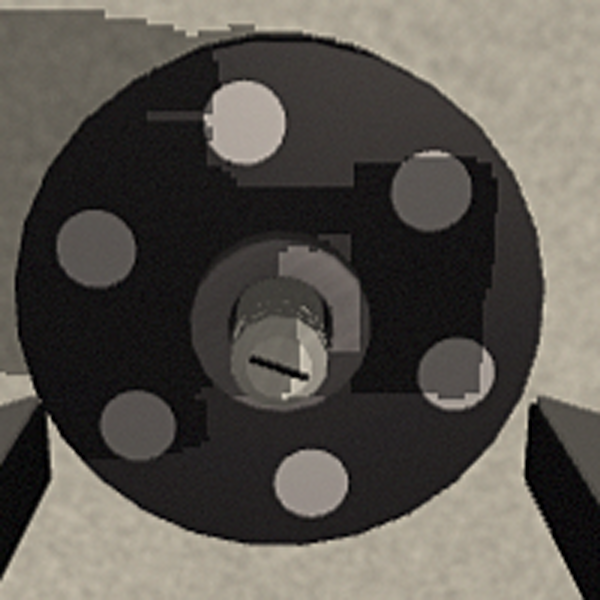

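The collar lies flat: its upper face is at 0.0698 m against an expected 0.070, and the spindle stands through it. Now the clip.

```bash
python3 -m inch '-1.2 -3.2 0 -0.12 0; -2.4 -6.4 0 -0.24 0; -3.6 -9.6 0 -0.36 0; -4.8 -12.8 0 -0.48 0; -6 -16 0 -0.6 0; -7.2 -19.2 0.5 -0.72 0; -8.4 -22.4 1 -0.84 0; -9.6 -25.5 2 -0.96 0; -10.2 -27.2 2.6 -1.1 0; -10.2 -27.2 2.6 -1.1 0; -10.2 -27.2 2.6 -1.1 0; -10.2 -27.2 2.6 -1.1 0; -10.2 -27.2 2.6 -1.1 0'
python3 - <<'E'
from h import *
o,p,d,W=shot("wrist","w5");print(o["tool_pos"],o["ee_rot"],o["joint_positions"],o["wrist_force"])
E
```

```text
time: 7.6
tool_pos: [0.4783, 0.2986, 0.1177]
ee_rot: [3.141, 0.001, 1.097]
wrist_force: [-0.9, -0.2, 0.3]
width: 0.0939
[0.47832568 0.29859331 0.11766589] [3.14077045e+00 8.88108523e-04 1.09691938e+00] [ 4.58254552e-01  1.51301400e-01  1.47479284e+00 -1.19136750e-03
  1.51572138e+00 -6.38599476e-01] [-0.8676025  -0.16586627  0.31303059]
```

View pics/w5.png

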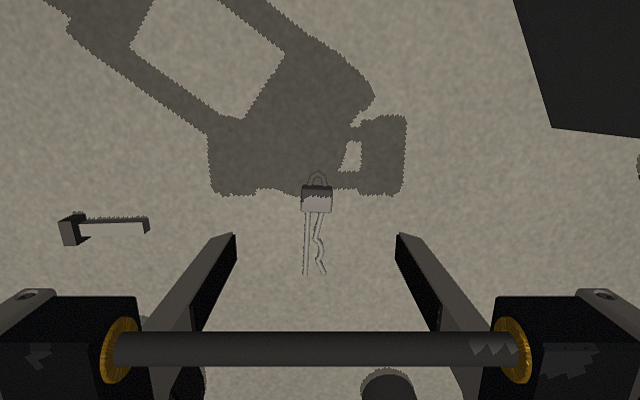

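The clip is at about (316,197), with its legs running straight down the image and the straight leg on the left.

```bash
python3 - <<'E'
import cv2
p=cv2.imread("pics/w5.png")
cv2.imwrite("pics/c_w5.png",cv2.resize(p[165:285,270:370],None,fx=5,fy=5,interpolation=2))
E
```

```text
(no output)
```

View pics/c_w5.png

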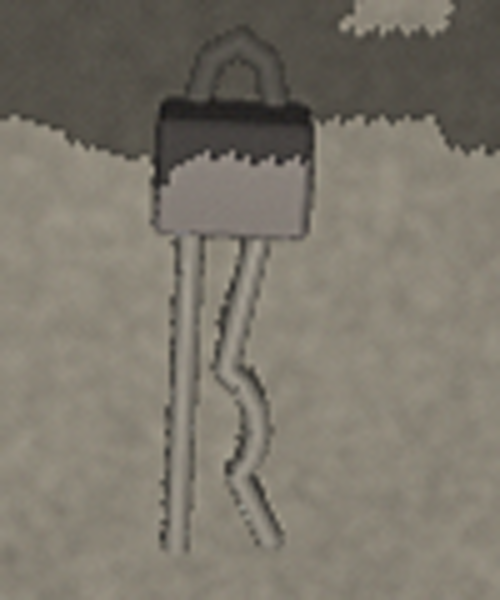

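```bash
python3 - <<'E'
from h import *
o=robot.get_obs();W=cam("wrist",o);c=lambda x,y:(270+x/5,165+y/5)
a=plane(W,c(189,242),.0025);b=plane(W,c(176,548),.0025);L=b-a;h=np.arctan2(L[1],L[0]);print("leg",a,b,np.linalg.norm(L),np.degrees(h))
t=np.array([plane(W,c(*q),.018) for q in((158,121),(313,121),(305,238),(153,238))]);print(t,t.mean(0))
for i in range(4): e=t[(i+1)%4]-t[i];print(np.linalg.norm(e),np.degrees(np.arctan2(e[1],e[0])))
u=np.array([np.cos(h),np.sin(h)]);n=np.array([-u[1],u[0]])
g=b[:2]-81.5e-3*u+7.25e-3*n;print("grip from leg",g)
yaw=o["ee_rot"][2];print("yaw",np.degrees(yaw))
for g in(g,t.mean(0)[:2]):
  dd=g-o["tool_pos"][:2];X=np.array([np.cos(yaw),np.sin(yaw)]);Y=np.array([np.sin(yaw),-np.cos(yaw)]);print("tool shift cm",dd@X*100,dd@Y*100)
E
```

```text
leg [0.49163223 0.28393971 0.0025    ] [0.54776904 0.25183248 0.0025    ] 0.06467004264016381 -29.767229224267954
[[0.46467036 0.29224014 0.018     ]
 [0.47699379 0.31632662 0.018     ]
 [0.49571951 0.30550471 0.018     ]
 [0.48337642 0.28138027 0.018     ]] [0.48019002 0.29886294 0.018     ]
0.027055966422246436 62.90422246427149
0.021627898000917044 -30.024340370396676
0.027098717076173628 -117.09622169307745
0.02162991452974386 149.86253622426213
grip from leg [0.48062246 0.29858876]
yaw 62.84832748198703
tool shift cm 0.09766850632789935 0.18939215080186603
tool shift cm 0.10233011295598089 0.13840196584857717
```

```bash
python3 -m inch '0.1 0.16 3 0.048 0; 0.1 0.16 6 0.048 0; 0.1 0.16 9 0.048 0; 0.1 0.16 10.6 0.048 0; 0.1 0.16 11.4 0.048 0; 0.1 0.16 11.45 0.048 0;0.1 0.16 11.45 0.048 0; 0.1 0.16 11.45 0.048 0.5; 0.1 0.16 11.45 0.048 1; 0.1 0.16 11.45 0.048 1; 0.1 0.16 11.45 0.048 1; 0.1 0.16 11.45 0.048 1; 0.1 0.16 11.45 0.048 1; 0.1 0.16 11.45 0.048 1; 0.1 0.16 11.45 0.048 1; 0.1 0.16 11.45 0.048 1'
```

```text
time: 8.98
tool_pos: [0.4804, 0.2987, 0.0034]
ee_rot: [3.141, 0.0, 1.049]
wrist_force: [-0.7, -0.0, -0.7]
width: 0.0376
```

```bash
python3 -m inch '0 0 0 0 1; 0 0 0 0 1; 0 0 0 0 1; 0 0 0 0 1'
```

```text
time: 9.32
tool_pos: [0.4803, 0.2987, 0.0033]
ee_rot: [3.141, 0.001, 1.049]
wrist_force: [0.2, -0.3, 0.3]
width: 0.0277
```

```bash
python3 -m inch '0 0 -2 0 1; 0 0 -5 0 1; 0 0 -8 0 1; -1.5 0.8 -10 -0.03 1; -4 2.2 -10 -0.06 1; -6.5 3.5 -10 -0.1 1; -9 4.9 -10 -0.14 1; -11.5 6.2 -10 -0.157 1; -14 7.6 -10 -0.157 1; -16 8.7 -10 -0.157 1; -18 9.8 -9.5 -0.157 1; -19.2 10.4 -9 -0.157 1; -19.7 10.7 -8.8 -0.157 1; -19.7 10.7 -8.8 -0.157 1; -19.7 10.7 -8.8 -0.157 1; -19.7 10.7 -8.8 -0.157 1; -19.7 10.7 -8.8 -0.157 1; -19.7 10.7 -8.8 -0.157 1'
python3 - <<'E'
from h import *
o,p,d,W=shot("wrist","w6");print(o["tool_pos"],o["ee_rot"],o["wrist_force"])
shot("scene","s6");shot("side","d6")
p=cv2.imread("pics/s6.png");cv2.imwrite("pics/c_s6.png",cv2.resize(p[150:270,280:460],None,fx=4,fy=4,interpolation=2))
p=cv2.imread("pics/d6.png");cv2.imwrite("pics/c_d6.png",cv2.resize(p[130:230,230:380],None,fx=5,fy=5,interpolation=2))
E
```

```text
time: 10.82
tool_pos: [0.4751, 0.0754, 0.0918]
ee_rot: [3.14, 0.0, 1.207]
wrist_force: [0.6, 0.1, -1.4]
width: 0.0275
[0.47505086 0.07544525 0.09176924] [3.14048617e+00 3.48038502e-04 1.20735389e+00] [ 0.63687732  0.06234133 -1.37716676]
```

View pics/w6.png

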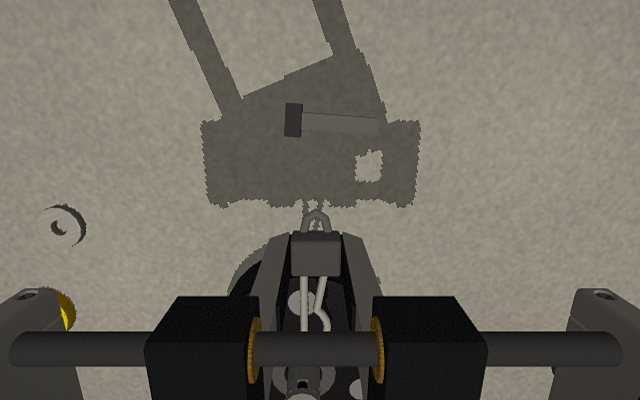

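View pics/c_s6.png

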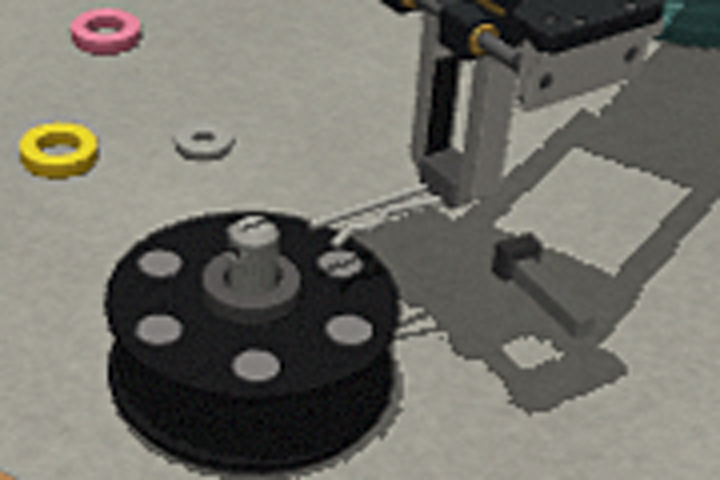

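View pics/c_d6.png

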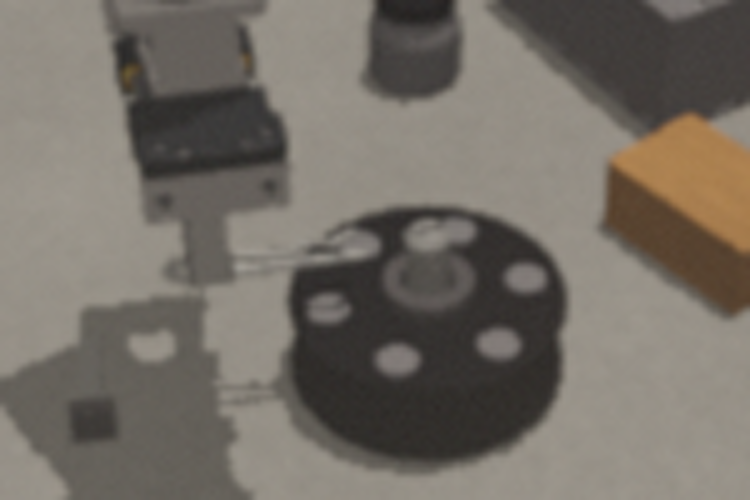

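```bash
python3 - <<'E'
from h import *
p=cv2.imread("pics/w6.png");cv2.imwrite("pics/c_w6.png",cv2.resize(p[230:400,250:390],None,fx=4,fy=4,interpolation=2)[:600])
cv2.imwrite("pics/c_w6b.png",cv2.resize(cv2.convertScaleAbs(p[360:400,275:335],alpha=2),None,fx=10,fy=10,interpolation=2))
E
```

```text
(no output)
```

View pics/c_w6.png

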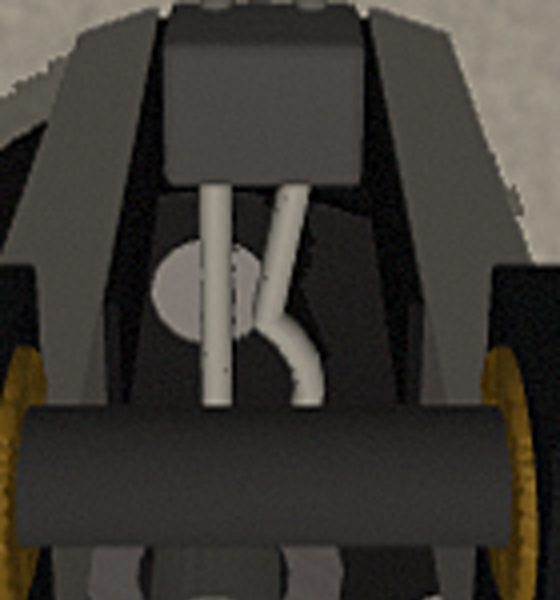

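View pics/c_w6b.png

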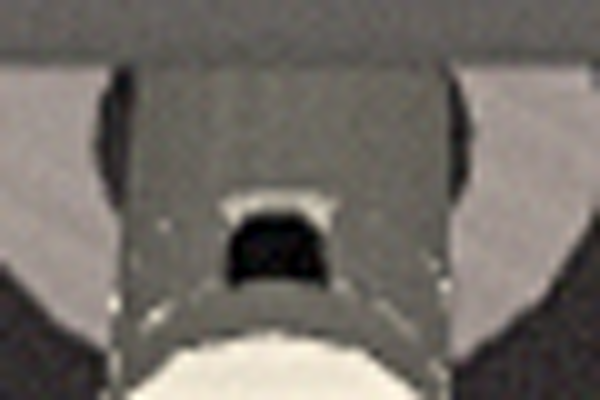

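```bash
cat > cyl.py <<'E'
from h import *
def cyl(C,uv,ax,r=.012):
    p,d=ray(C,uv);q=p[:2]-ax;a=d[:2]@d[:2];b=2*q@d[:2];c=q@q-r*r;D=b*b-4*a*c
    t=(-b-np.sqrt(D))/2/a;return p+t*d
E
python3 - <<'E'
from cyl import *
o=dict(tool_pos=np.array([.47505086,.07544525,.09176924]),ee_rot=np.array([3.14048617,3.48e-4,1.20735389]))
W=cam("wrist",o);d=np.load("pics/w6.npy")
ax=np.array([.5782,.0272])
c=lambda x,y:(275+x/10,360+y/10)
yaw=o["ee_rot"][2];X=np.array([np.cos(yaw),np.sin(yaw)]);Y=np.array([np.sin(yaw),-np.cos(yaw)])
for n,q in(("lo",(279,190)),("hi",(279,285)),("mid",(279,238)),("shankL",(135,150)),("shankR",(450,150))):
    try:
        P=cyl(W,c(*q),ax);e=P[:2]-ax;print(n,P.round(4),"lateral mm",e@X*1e3,"along",e@Y*1e3)
    except Exception as ex: print(n,ex)
# shank axis lateral from silhouettes
for q in((130,150),(452,150)):
    p,r=ray(W,c(*q));r=r[:2]/np.linalg.norm(r[:2]);nn=np.array([-r[1],r[0]]);print("dist of axis from sil ray mm",(ax-p[:2])@nn*1e3)
w=lambda x,y:(250+x/4,230+y/4)
# leg: two points at z leg
zl=.09177-.0033+.0025
for q in((217,190),(218,400)):
    P=plane(W,w(*q),zl+.0);e=P[:2]-ax;print("leg",P.round(4),"lateral",e@X*1e3,"along",e@Y*1e3)
e=o["tool_pos"][:2]-ax;print("tcp lat/along",e@X*1e3,e@Y*1e3)
# hole axis heading from w3,w4 lines
for o2,pts in(((.57860177,.02780396,.09544806),((256,362),(327,385),220,130)),((.58103827,.02774187,.14630926),((250,360),(308,378),220,100))):
    rot=[3.141,.001 if o2[2]<.1 else -.005,0];C=cam("wrist",dict(tool_pos=np.array(o2),ee_rot=np.array(rot)))
    a,b,ux,uy=pts;A,B=[plane(C,(ux+s[0]/3,uy+s[1]/3),.102) for s in(a,b)];L=B-A;print("line",(A+B)/2,np.degrees(np.arctan2(L[1],L[0])),np.linalg.norm(L))
E
```

```text
lo [0.567  0.0315 0.0865] lateral mm 0.08023469542566729 along -11.999731763404032
hi [0.5671 0.0318 0.0943] lateral mm 0.3634981913366153 along -11.994493280872659
mid [0.5671 0.0317 0.0905] lateral mm 0.2257542792255337 along -11.997876270633135
shankL [0.5696 0.0188 0.076 ] lateral mm -10.891469790500112 along -5.037448342426398
shankR [nan nan nan] lateral mm nan along nan
dist of axis from sil ray mm 11.711474619715961
dist of axis from sil ray mm -12.376535695009688
leg [0.4911 0.0623 0.091 ] lateral 1.8674848866043718 along -93.88377494786656
leg [0.5266 0.0487 0.091 ] lateral 1.7012097205467005 along -55.886423538667174
tcp lat/along 8.424912069730356 -113.56218599040535
line [0.57987725 0.02721299 0.102     ] -19.52412428996915 0.014406462851017364
line [0.57980971 0.02696835 0.102     ] -18.394566242278476 0.014675260813471197cyl.py:4: RuntimeWarning: invalid value encountered in sqrt
  t=(-b-np.sqrt(D))/2/a;return p+t*d
```

```bash
python3 - <<'E'
from cyl import *
o=dict(tool_pos=np.array([.47505086,.07544525,.09176924]),ee_rot=np.array([3.14048617,3.48e-4,1.20735389]))
W=cam("wrist",o);d=np.load("pics/w6.npy")
for v in range(279,331,5):
    u=250+217.5/4; p,r=ray(W,(u,v)); print(v,[(p+r*d[v,x]).round(4)[2] for x in (303,304,305)])
print("grip top",[dep(W,(316,v),d).round(4) for v in(245,255,265,272)])
print("collar top",dep(W,(276,397),d),dep(W,(332,397),d), "spindle top",dep(W,(303,398),d))
E
```

```text
279 [np.float64(0.093), np.float64(0.0937), np.float64(0.0927)]
284 [np.float64(0.0945), np.float64(0.093), np.float64(0.0934)]
289 [np.float64(0.0917), np.float64(0.0945), np.float64(0.0935)]
294 [np.float64(0.0935), np.float64(0.0927), np.float64(0.0929)]
299 [np.float64(0.0935), np.float64(0.0933), np.float64(0.0935)]
304 [np.float64(0.0934), np.float64(0.0928), np.float64(0.0931)]
309 [np.float64(0.093), np.float64(0.0931), np.float64(0.0943)]
314 [np.float64(0.0936), np.float64(0.0932), np.float64(0.0939)]
319 [np.float64(0.0936), np.float64(0.0928), np.float64(0.0935)]
324 [np.float64(0.092), np.float64(0.0928), np.float64(0.0935)]
329 [np.float64(0.0929), np.float64(0.0943), np.float64(0.0939)]
grip top [array([0.4667, 0.0792, 0.1065]), array([0.4723, 0.0771, 0.1064]), array([0.4781, 0.0749, 0.1063]), array([0.482 , 0.0734, 0.1066])]
collar top [ 0.60283873 -0.00722515  0.05789141] [0.61917741 0.03558325 0.05780773] spindle top [0.56896789 0.03136904 0.10000887]
```

```bash
python3 -m inch '-0.14 0 0.03 0 1; -0.14 0.4 0.03 0 1; -0.14 0.8 0.03 0 1; -0.14 1.2 0.03 0 1; -0.14 1.5 0.03 0 1; -0.14 1.6 0.03 0 1; -0.14 1.7 0.03 0 1;-0.14 1.7 0.03 0 1'
python3 - <<'E'
from h import *
o,p,d,W=shot("wrist","w7");print(o["tool_pos"],o["ee_rot"],o["wrist_force"])
cv2.imwrite("pics/c_w7.png",cv2.resize(cv2.convertScaleAbs(p[265:400,260:350],alpha=1.5),None,fx=4.4,fy=4.4,interpolation=2))
shot("scene","s7");p=cv2.imread("pics/s7.png");cv2.imwrite("pics/c_s7.png",cv2.resize(p[190:250,310:400],None,fx=8,fy=8,interpolation=2))
E
```

```text
time: 11.63
tool_pos: [0.4905, 0.0676, 0.0913]
ee_rot: [3.141, 0.001, 1.207]
wrist_force: [-0.5, -0.2, 0.1]
width: 0.0275
[0.49047695 0.06760418 0.09125406] [3.14085719e+00 6.61751315e-04 1.20656782e+00] [-0.54448262 -0.1702396   0.07241712]
```

View pics/c_w7.png

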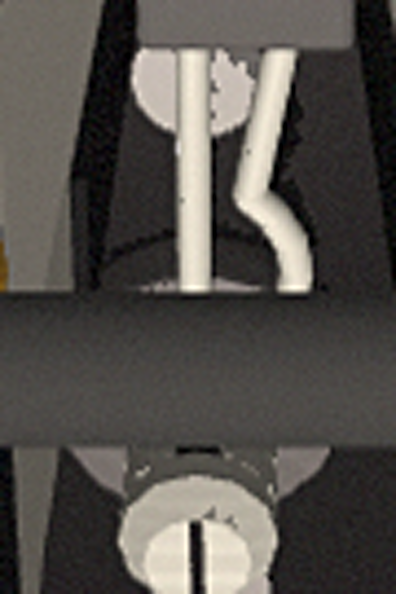

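View pics/c_s7.png

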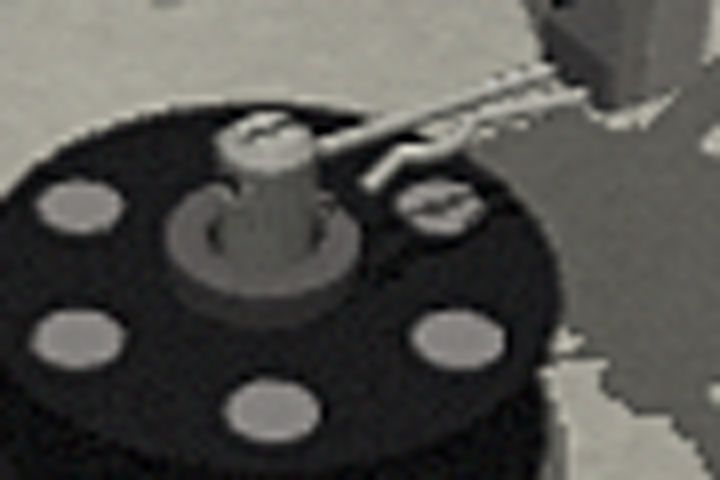

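The slot line on the spindle's top (about column 305) is parallel to the straight leg (about column 304), so the heading is right. Now I'll feel in gently.

```bash
python3 -m inch '0 0.1 0 0 1; 0 0.2 0 0 1; 0 0.3 0 0 1; 0 0.4 0 0 1; 0 0.5 0 0 1; 0 0.6 0 0 1; 0 0.6 0 0 1'
python3 - <<'E'
from h import *
o=robot.get_obs();ax=np.array([.5782,.0272]);yaw=o["ee_rot"][2];X=np.array([np.cos(yaw),np.sin(yaw)]);Y=np.array([np.sin(yaw),-np.cos(yaw)])
e=o["tool_pos"][:2]-ax;print("lat,along",e@X*1e3,e@Y*1e3,"tip",e@Y*1e3+81.5); f=o["wrist_force"];print("F lat/along/z",f[:2]@X,f[:2]@Y,f[2])
E
```

```text
time: 12.32
tool_pos: [0.496, 0.0655, 0.0913]
ee_rot: [3.141, 0.001, 1.207]
wrist_force: [-0.3, 0.5, -0.5]
width: 0.0278
lat,along 6.5665876372897625 -90.43751796533704 tip -8.937517965337037
F lat/along/z 0.34046353719348127 -0.41502063540520323 -0.5165138522052573
```

```bash
python3 -m inch '0 0.15 0 0 1; 0 0.3 0 0 1; 0 0.45 0 0 1; 0 0.6 0 0 1; 0 0.75 0 0 1; 0 0.9 0 0 1; 0 1.0 0 0 1; 0 1.0 0 0 1'
python3 - <<'E'
from h import *
o,p,d,W=shot("wrist","w8")
cv2.imwrite("pics/c_w8.png",cv2.resize(cv2.convertScaleAbs(p[225:400,250:390],alpha=1.5),None,fx=3.4,fy=3.4,interpolation=2))
ax=np.array([.5782,.0272]);yaw=o["ee_rot"][2];X=np.array([np.cos(yaw),np.sin(yaw)]);Y=np.array([np.sin(yaw),-np.cos(yaw)])
e=o["tool_pos"][:2]-ax;print("lat,along",e@X*1e3,e@Y*1e3,"tip",e@Y*1e3+81.5); f=o["wrist_force"];print("F lat/along/z",f[:2]@X,f[:2]@Y,f[2],o["wrist_torque"])
E
```

```text
time: 12.98
tool_pos: [0.5056, 0.0619, 0.0913]
ee_rot: [3.141, 0.001, 1.207]
wrist_force: [-0.1, 0.1, 0.1]
width: 0.0276
lat,along 6.5246668136264585 -80.18965368470325 tip 1.310346315296755
F lat/along/z 0.06961248903300146 -0.18129770276705756 0.08637412782725884 [ 0.11072296 -0.05835762  0.01433352]
```

View pics/c_w8.png

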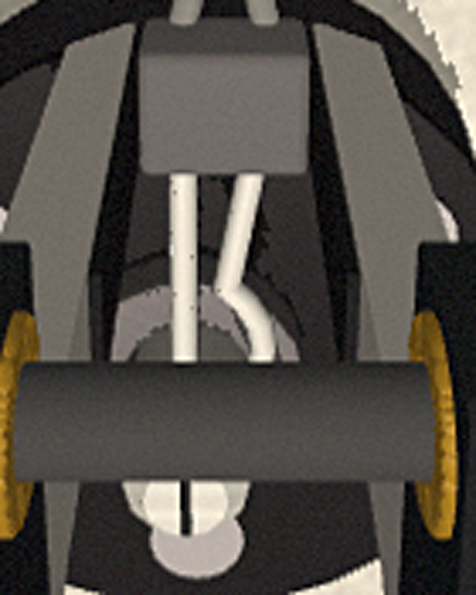

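```bash
python3 -m inch '0 0.15 0 0 1; 0 0.3 0 0 1; 0 0.45 0 0 1; 0 0.6 0 0 1; 0 0.75 0 0 1; 0 0.9 0 0 1; 0 1.05 0 0 1; 0 1.2 0 0 1; 0 1.3 0 0 1; 0 1.4 0 0 1;0 1.4 0 0 1'
cat > st.py <<'E'
from h import *
o=robot.get_obs()
ax=np.array([.5782,.0272]);yaw=o["ee_rot"][2];X=np.array([np.cos(yaw),np.sin(yaw)]);Y=np.array([np.sin(yaw),-np.cos(yaw)])
e=o["tool_pos"][:2]-ax;print("lat,along",e@X*1e3,e@Y*1e3,"tip",e@Y*1e3+81.5); f=o["wrist_force"];print("F lat/along/z",f[:2]@X,f[:2]@Y,f[2],o["wrist_torque"])
E
python3 st.py
```

```text
time: 13.95
tool_pos: [0.5186, 0.0578, 0.091]
ee_rot: [-3.141, -0.001, 1.207]
wrist_force: [-1.3, 4.8, -1.1]
width: 0.0277
lat,along 7.450790705274103 -66.6223545784606 tip 14.877645421539398
F lat/along/z 3.9903939419556815 -2.9422187009371203 -1.116535772587047 [1.07385431 0.1600953  0.35903382]
```

```bash
python3 -m inch '-0.03 0.1 0 0 1; -0.03 0.2 0 0 1; -0.03 0.3 0 0 1; -0.03 0.4 0 0 1; -0.03 0.5 0 0 1; -0.03 0.6 0 0 1; -0.03 0.7 0 0 1;-0.03 0.7 0 0 1'
python3 st.py
```

```text
time: 14.62
tool_pos: [0.5263, 0.0549, 0.0914]
ee_rot: [3.139, -0.002, 1.207]
wrist_force: [2.0, 3.4, -2.3]
width: 0.0276
lat,along 7.4292802791008805 -58.387812534951244 tip 23.112187465048756
F lat/along/z 3.9177150623247776 0.6950042754605936 -2.2979337266170985 [ 0.70763365 -0.40520114  0.24896155]
```

```bash
python3 -m inch '0 0.1 0 0 1; 0 0.2 0 0 1; 0 0.3 0 0 1; 0 0.35 0 0 1; 0 0.4 0 0 1; 0 0.4 0 0 1'
python3 st.py
python3 - <<'E'
from h import *
o,p,d,W=shot("wrist","w9")
cv2.imwrite("pics/c_w9.png",cv2.resize(cv2.convertScaleAbs(p[200:400,240:400],alpha=1.5),None,fx=3,fy=3,interpolation=2))
shot("scene","s9");p=cv2.imread("pics/s9.png");cv2.imwrite("pics/c_s9.png",cv2.resize(p[190:250,310:400],None,fx=8,fy=8,interpolation=2))
E
```

```text
time: 15.12
tool_pos: [0.5301, 0.0529, 0.0915]
ee_rot: [3.139, -0.001, 1.207]
wrist_force: [-0.0, 0.6, -0.9]
width: 0.0279
lat,along 6.909565438359859 -54.0852877952949 tip 27.414712204705097
F lat/along/z 0.5501683931165111 -0.2380081478212684 -0.8554449916669948 [ 0.07187931 -0.03729956 -0.01834021]
```

View pics/c_w9.png

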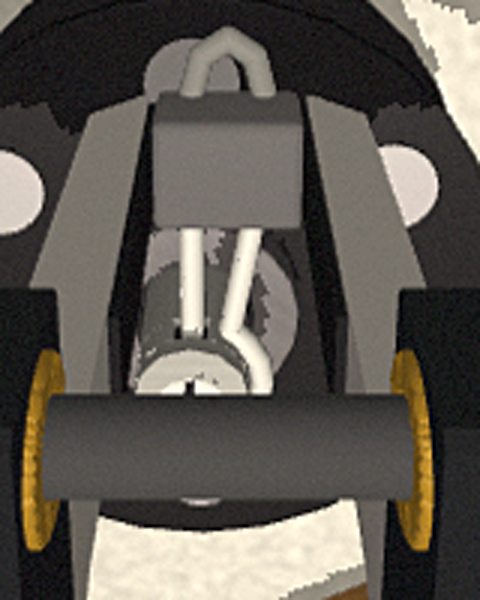

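View pics/c_s9.png

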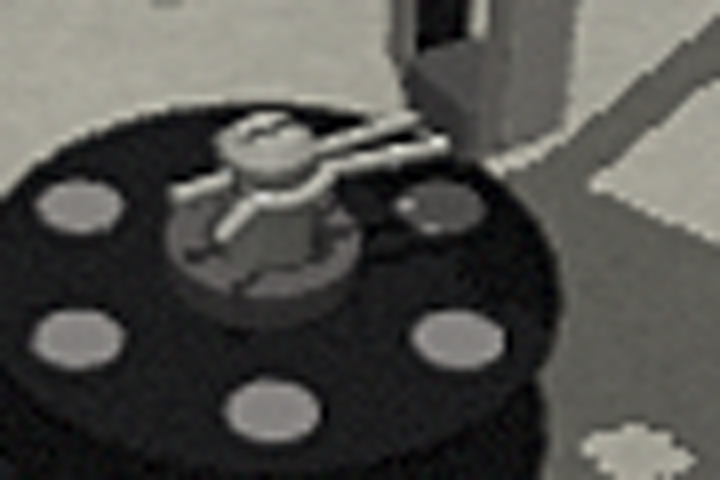

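The force peaked at about 5 N and then fell to about 0.5 N. The sprung leg is around the shank and the straight leg comes out on the far side, so I'll release.

```bash
python3 -m inch '0 0 0 0 0.6; 0 0 0 0 0.5; 0 0 0 0 0.4; 0 0 0 0 0.3; 0 0 0 0 0.2; 0 0 0 0 0.1; 0 0 -1 0 0; 0 0 -3 0 0; 0 0 -6 0 0; 0 0 -9 0 0; 0 -2 -11 0 0; 0 -5 -11 0 0; 0 -8 -11 0 0; 0 -8 -11 0 0; 0 -8 -11 0 0; 0 -8 -11 0 0'
python3 - <<'E'
from h import *
o,p,d,W=shot("wrist","w10");print(o["tool_pos"],o["wrist_force"])
cv2.imwrite("pics/c_w10.png",cv2.resize(cv2.convertScaleAbs(p[240:400,230:410],alpha=1.5),None,fx=4,fy=3.7,interpolation=2))
shot("scene","s10");p=cv2.imread("pics/s10.png");cv2.imwrite("pics/c_s10.png",cv2.resize(p[190:265,300:400],None,fx=7,fy=7,interpolation=2))
shot("side","d10");p=cv2.imread("pics/d10.png");cv2.imwrite("pics/c_d10.png",cv2.resize(p[150:225,260:360],None,fx=7,fy=7,interpolation=2))
E
```

```text
time: 16.55
tool_pos: [0.4556, 0.0814, 0.2019]
ee_rot: [3.137, -0.001, 1.207]
wrist_force: [-0.1, -0.1, 0.4]
width: 0.0939
[0.45558009 0.08137967 0.20192924] [-0.05847404 -0.06538917  0.35423308]
```

View pics/c_s10.png

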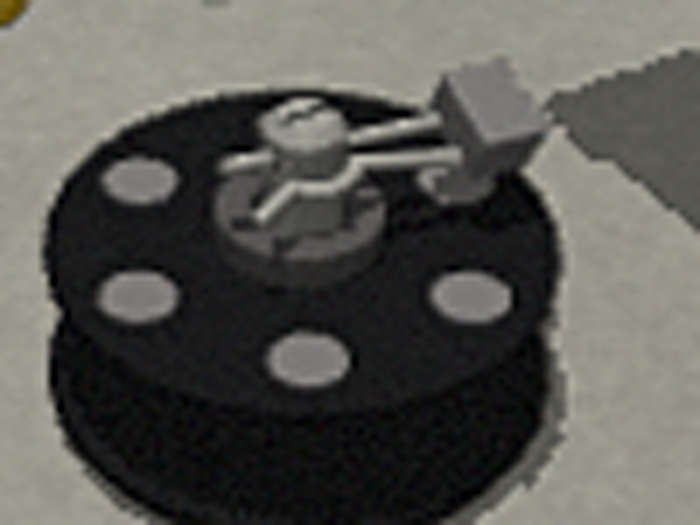

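View pics/c_d10.png

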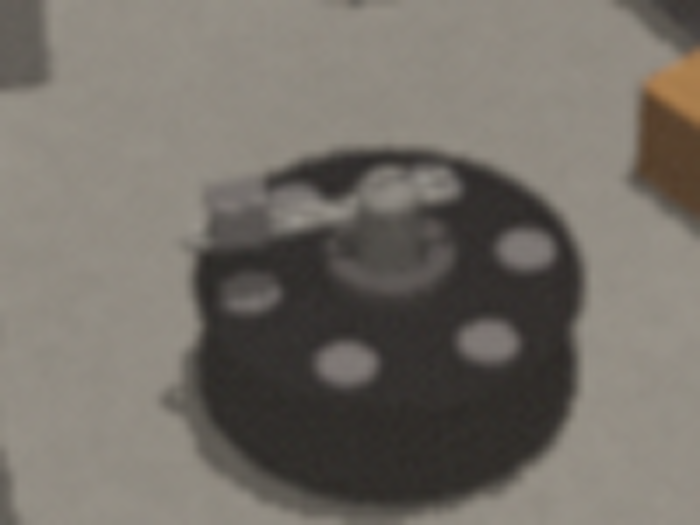

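View pics/w10.png

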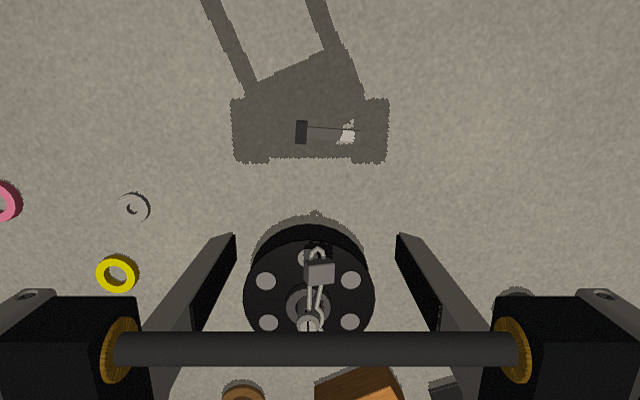

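View pics/s10.png

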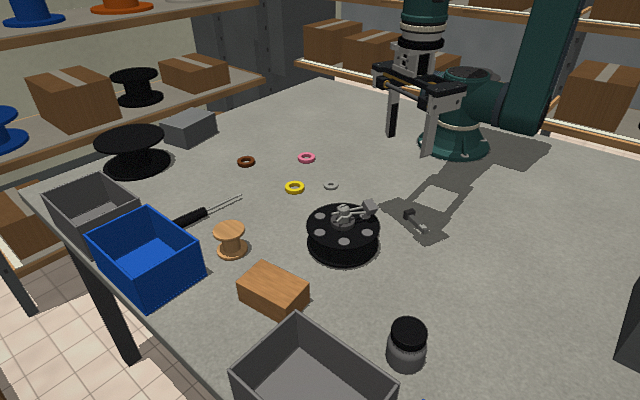

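```bash
python3 - <<'E'
from h import *
o=robot.get_obs();W=cam("wrist",o);d=np.load("pics/w10.npy");p=cv2.imread("pics/w10.png")
cv2.imwrite("pics/c_w10.png",cv2.resize(cv2.convertScaleAbs(p[235:335,265:365],alpha=1.6),None,fx=6,fy=6,interpolation=2))
P=np.array([dep(W,(u,v),d) for v in range(258,290) for u in range(298,345)])
m=P[:,2]>.097;Q=P[m];r=np.hypot(*(Q[:,:2]-[.5782,.0272]).T);Q=Q[(r>.035)]
c=Q.mean(0);u=np.array([.934,-.357]);n=np.array([.357,.934]);e=Q[:,:2]-[.5782,.0272]
al=e@u*1e3;la=e@n*1e3;print(len(Q),c,"along",np.percentile(al,[2,50,98]),"lat",np.percentile(la,[2,50,98]))
A=np.c_[al,la,np.ones(len(Q))];print("plane fit slopes (along,lat),z",np.linalg.lstsq(A,Q[:,2]*1e3,rcond=None)[0])
E
```

```text
172 [0.52824673 0.05038595 0.098165  ] along [-65.74508304 -54.17812072 -45.94371528] lat [-0.89917578  3.93389531  9.30280675]
plane fit slopes (along,lat),z [ 5.01335624e-02 -1.32741063e-01  1.01426404e+02]
```

View pics/c_w10.png

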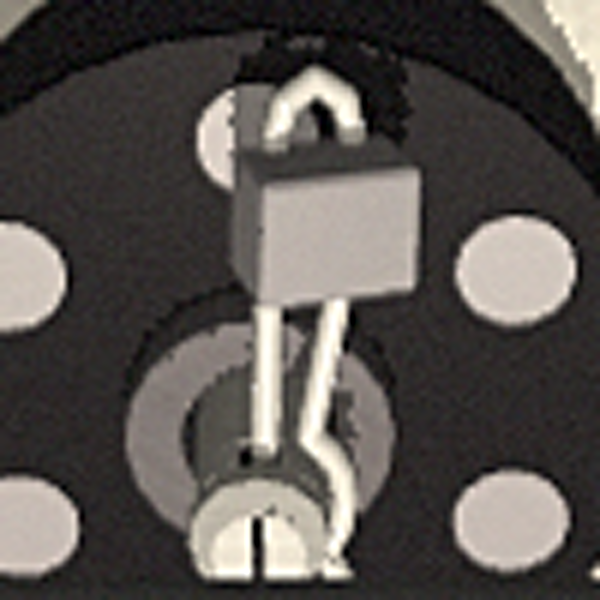

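```bash
cat > fit.py <<'E'
from h import *
import sys
o,p,d,W=shot("wrist",sys.argv[1])
P=np.array([dep(W,(u,v),d) for v in range(255,295) for u in range(295,350)])
e=P[:,:2]-[.5782,.0272];u=np.array([.934,-.357]);n=np.array([.357,.934]);al=e@u*1e3;la=e@n*1e3
m=(P[:,2]>.084)&(al<-46)&(al>-64)&(la>-4)&(la<20);A=np.c_[al,la,np.ones(len(P))][m];z=P[m,2]*1e3
for _ in range(4):
    s=np.linalg.lstsq(A,z,rcond=None)[0];r=abs(A@s-z)<1.5;A,z=A[r],z[r]
print(o["time"],len(z),"slopes",s[:2],"z@-55,7",s@[-55,7.25,1],"al",A[:,0].min(),A[:,0].max(),"la",A[:,1].min(),A[:,1].max())
E
python3 fit.py w11; python3 -m inch '0 0 0 0 0; 0 0 0 0 0; 0 0 0 0 0; 0 0 0 0 0; 0 0 0 0 0; 0 0 0 0 0; 0 0 0 0 0; 0 0 0 0 0; 0 0 0 0 0; 0 0 0 0 0; 0 0 0 0 0; 0 0 0 0 0; 0 0 0 0 0; 0 0 0 0 0; 0 0 0 0 0' >/dev/null; python3 fit.py w12
```

```text
16.7 216 slopes [ 0.09811706 -0.26696389] z@-55,7 97.96810017050394 al -63.80491263330949 -46.25254321917927 la 0.09978820717008142 19.44212021640867
18.0 218 slopes [ 0.10108175 -0.27402061] z@-55,7 97.99442327131725 al -63.95677925271144 -46.010081235733 la 0.07016813925860657 19.36797769082095
```

```bash
python3 -c "
from bench import robot
print(robot.close_job(), robot.get_obs()['time'])"
```

```text
the job is handed in; nothing more can be done
the job is handed in; nothing more can be done
```

I locked the reel and handed the job in after about 18 s, with the gripper open and clear of everything. No verdict was reported.

- **Collar:** it lies flat on the reel, with its upper face measured at 69.8 mm against 70 mm expected. The spindle stands up through it.
- **Clip:** I saw the cross-hole 90.5 mm above the bench and slid the straight leg in at about 1 mm per step. The highest force I read between steps was about 5 N, against the 5 to 15 N expected. It dropped to about 0.5 N once the sprung leg passed the shank, which I took as the snap. Pictures show the straight leg out the far side and the sprung leg around the shank. The grip is about 55 mm from the axis, as it should be when home.
- **One difference:** after release the clip sagged in the slack hole. It rolled roughly 15° about its leg and dropped about 6° at the grip end. Two readings 1.3 s apart agreed to within noise, so it looks settled.
- **Bystanders:** in the last scene picture nothing else looks moved.

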